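# Tighten the pickle press with its reversible ratchet handle

### The job

The ratchet of the pickle press is set to loosen: flip the small direction lever on the handle over to its clockwise side. Then swing the handle back anticlockwise nearly to its stop, feeling that it free-wheels and the screw stays put, and pull it clockwise again until the screw is at least 45 degrees tighter. Let go, never loosen the screw, and do not disturb the two pickle jars beside the press.

Things in the scene. Friction and masses are not known exactly. Their poses are not given: they have to be found in the camera images.
- press: Countertop pickle press, fixed: wooden base 250 x 200 x 22 mm, steel tub 160 mm across, dark crossbeam on two posts, and on top (198 mm up) a flat toothed steel wheel 76 mm across on an upright screw, with a thin brass bar on it (204 mm up). Origin: on the vertical screw axis, at table height; z up. The handle turns about this axis, on the press's -y side.
- knob (a point): Upright round dark wooden knob at the handle's outer end: 26 mm across, from 184 to 244 mm above the table; this point is 220 mm up on its centre line, 155 mm from the screw axis. Rigid with the handle, a dark flat bar 18 mm wide with its top 184 mm up, so it rides on an arc about the screw axis.
- lever_tab (a point): The direction lever's upright steel thumb tab: 14 mm along the lever, 9 mm across, top 232 mm above the table, this point 222 mm up. The lever arm (top 206 mm up) is pivoted on the handle 54 mm from the screw axis and points outwards along it; the tab is 36 mm from the pivot. It starts about 15 mm to the anticlockwise side of the handle's centre line.
- lever (a joint): Angle of the direction lever from the handle's centre line, rad, clockwise from above: -0.45 (stop; ratchet loosens) to +0.45 (stop; ratchet tightens; tab about 15 mm to the clockwise side). Near 0 neither pawl engages. Pushing the tab across takes 1 to 2 N; the lever stays where it is left.
- handle (a joint): Angle of the handle, rad, clockwise from above, 0 (stop) to 1.4 (stop). At 0 it points 0.87 rad clockwise of the press's +x axis; starts at 1.1 to 1.35 and stays where left. With the lever at tightening, anticlockwise free-wheels (1 to 2 N at the knob) and clockwise turns the screw (about 5 N) after up to 0.35 rad of idle travel; at loosening the reverse.
- screw (a joint): Angle of the press screw and its toothed wheel, rad, grows clockwise seen from above (tighter); 0 at the start. Stiff: it turns only when the ratchet drives it.
- jar_tall: Bystander: swing-top glass pickle jar, yellow, 100 mm across, 181 mm tall, loose, on the +y side of the press. Origin: centre of its underside.
- jar_low: Bystander: swing-top glass pickle jar, green, 92 mm across, 121 mm tall, loose, on the far (+x) side of the press. Origin: centre of its underside.

How it is judged:
By the outcome, as a careful person would: the job done as asked, in the order asked, and still so for the second after the job is handed in, with the robot touching nothing.
It also fails if it takes over 51 s, if anything falls off the work surface, if the arm or the gripper's body presses on something with over 40 N, if the wrist force passes 120 N, or if a joint passes its speed limit or range.

### The arm

A 6-joint arm with a two-finger parallel gripper is mounted at the origin on the work surface. World frame = base frame: x ahead of the robot, y to its left, z up, the work surface at z = 0. Lengths are in m, angles in rad, forces in N, time in s.
With the tool pointing down it reaches from about 0.35 to 0.775 m from the base axis. Payload 5.5 kg.
Tool frame: the origin (TCP) lies midway between the tips of the shut fingers; the grasp point (between the pads) lies 19 mm behind it; z points along the fingers, y is the line along which they close (so a half turn about z gives the same grasp; the last joint's range is limited). The gripper opens to 85 mm and grips with 20 to 120 N. Pads are 22 mm wide; open, the fingers measure 114 mm over their backs; the gripper's body (76 mm by 85 mm) begins 54 mm behind the grasp point. The pads swing forward as they close: fully open they stand 13 mm farther back than shut.
Start: joints at [-1.406, 0.313, 0.046, 1.304, 0, 1.431], TCP at [0.173, -0.549, 0.231] pointing down, gripper open.
Joint ranges: [-2.76, 2.76], [-0.86, 1.69], [-1.03, 1.26], [-2.2, 2.34], [-1.47, 1.5], [-3.14, 3.14]. Speed limits (rad/s): [2.57, 2.57, 3.14, 3.14, 3.14, 3.14].

### API

Orientations are given as a unit quaternion [w, x, y, z].
In Python, from workcell import env gives the robot as it stands.
- The arm moves only by the tool move_arm, never from a script. Its argument "targets" is a list of rows, each a list of 3 entries, a list of its own where there are three numbers: the shift along the tool's x, y, z in mm, then the turn, a rotation vector about the tool's x, y, z in units of 10 degrees (1.0 is 10 degrees), then the closure, from -1 (fully open) to 1 (shut). In form: [[[dx, dy, dz], [ax, ay, az], gripper], ...]. A call has 1 to 5 rows; each row is the pose to reach, as a shift and turn from the pose commanded when the call began, along the tool's axes at that moment; what a row does not reach only later rows make up. A row lasts 1/8 s, in which the tool goes at most 62.5 mm and 10.7 degrees, less where a joint would pass 70% of its speed; a pose out of reach is approached as far as the arm can. A call with a gripper value outside its range is refused whole. The fingers move at their own pace and stop on an object; "squeeze" is the grip in N (left out, the last holds). Time passes only in rows, so rows that repeat a pose let the fingers close. It gives the time, the measured TCP pose, the force, the opening and the grip force at its end, in the units of the state.
- env.get_state(): the state, without advancing time (a new reading comes with each control period).
- env.read_camera(name): name is "side" or "top" or "wrist"; returns a dict with "pixels" (400x640x3 uint8, red, green, blue), "fovy" (degrees; the focal length in pixels is half the picture's height over the tangent of half this angle, whatever the lens; pixels are square), "cx", "cy" (the principal point, pixels), "extrinsics" (4x4, takes a point from world to camera coordinates); the wrist camera has in their place "mount" (4x4, takes a point from camera to tool coordinates, whose origin is the TCP and whose axes are the flange's). Camera axes: x right, y up, looking along -z (the intrinsics and any distortion apply to the point x, -y, -z); pixel columns grow to the right and rows downward; lengths in m; the calibration is good to about 2 mm. A picture is of the moment at which its call begins: read the wrist's pose just before it. There is no depth.
- env.hand_in(): hands the job in; it is judged then, once.
Trained networks look in a picture, given as the dict that the camera call returned (one of the last four; its "shot" number tells which), for a name from the list of things; names that differ only in an ending like _2 or _b are one class to them, and where a whole thing is asked for, a point or a joint stands for the part that bears it (a point fixed in the world has none). Each returns a list of dicts, best first, with "confidence" (0 to 1); they miss things now and then, are a little off and sometimes report something else, mostly with a low value. They report only what shows in the picture. A call takes as long as a camera call.
- env.spot_in(thing, picture): "centre" ([x, y, z] in m, in world coordinates, good to about 4 mm: the middle of the surface that is visible of it).
- env.regions_of(thing, picture): "mask" (400x640 bool, what is visible of it).
- env.landmark_of(thing, picture): "centre" ([x, y, z] in m, in world coordinates, good to about 4 mm: a listed point, or the origin of a listed thing).
The state is a dict: "clock": time; "joint_pos": joint angles; "qvel": joint speeds; "tau": joint torques, N m; "tcp_pos": TCP position; "orientation": TCP orientation; "wrist_force": force on the tool from outside, world axes, zero at the start; "ft_torque": the same for the moment, N m; "finger_gap": finger opening in m; "grip_force": force on a finger pad.
Only numpy, scipy, OpenCV 4.12 (cv2) and the standard library are available. Lean on these libraries where they do the work, as an engineer would, in place of code of your own. Each camera call takes 0.05 s, during which the arm holds its last target. There are 200 camera calls.

## Working session

There is one attempt and no reset: what is moved stays moved. The work goes in short steps, Python scripts to look and compute and a tool call to move; the robot and the scene stay as the last step left them, time stands still between calls to the robot, and variables do not carry over. Pictures are saved under pics/ and viewed, at most 10 in all, crops included, and the job is handed in when it is done.

Besides the shell and the picture viewer there is one more tool, called as a command line: name --argument value ..., lists and objects as JSON in quotes. move_arm: Moves the arm, as the interface text tells. Its arguments: {"type":"object","properties":{"targets":{"type":"array","items":{"type":"array"}},"squeeze":{"type":"number"}},"required":["targets"]}

```bash
mkdir -p pics; ls; cat > h.py <<'E'
from workcell import env
import numpy as np, cv2
def look(names=('top','side'),things=('press','knob','lever_tab','jar_tall','jar_low'),save=None):
    for n in names:
        p=env.read_camera(n)
        if save: cv2.imwrite(f'pics/{save}_{n}.png',p['pixels'][:,:,::-1])
        for t in things:
            r=env.landmark_of(t,p)[:2]
            print(n,t,[(np.round(d['centre'],4).tolist(),round(d['confidence'],2)) for d in r])
def st():
    s=env.get_state()
    for k in ('clock','tcp_pos','orientation','wrist_force','finger_gap','joint_pos'): print(k,np.round(s[k],4))
E
python3 - <<'E'
from h import *
look(save='a'); st()
E
```

```text
pics
top press [([0.5573, -0.0571, 0.2266], 0.73), ([0.5815, 0.027, -0.0042], 0.67)]
top knob [([0.5181, -0.1135, 0.2194], 0.94)]
top lever_tab [([0.5583, -0.0579, 0.2217], 0.51), ([0.7908, -0.0185, 0.0047], 0.2)]
top jar_tall [([0.5772, 0.2236, -0.0009], 0.93)]
top jar_low [([0.7916, -0.0133, 0.0054], 0.69)]
side press [([0.5792, 0.0284, 0.003], 0.64)]
side knob [([0.5138, -0.1127, 0.217], 0.74)]
side lever_tab [([0.5589, -0.0592, 0.2204], 0.72)]
side jar_tall [([0.5745, 0.2209, 0.0045], 0.66)]
side jar_low [([0.7904, -0.009, -0.0005], 0.78)]
clock 0.6
tcp_pos [ 0.1725 -0.5485  0.2313]
orientation [1.000e-04 9.884e-01 1.518e-01 0.000e+00]
wrist_force [-0.427  -0.4977 -0.4447]
finger_gap 0.0854
joint_pos [-1.4056  0.3132  0.0461  1.3036  0.      1.4312]
```

View pics/a_top.png

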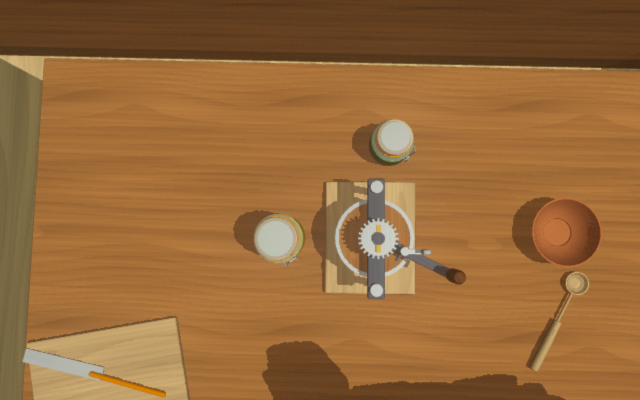

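View pics/a_side.png

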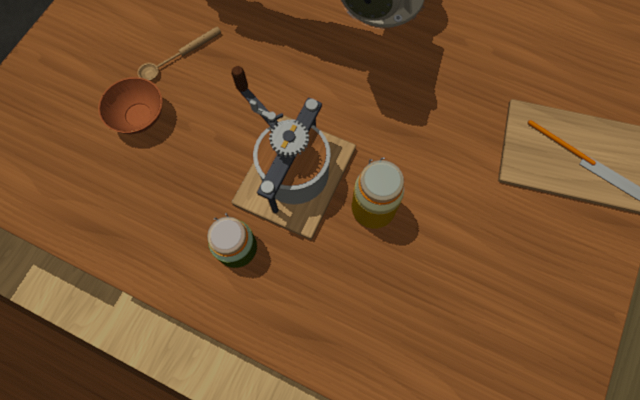

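The top picture shows +x up and +y left. The press is at (378,238), the knob at (457,277) and the lever tab at (428,252) on the anticlockwise side. The network points agree: radius 155 mm, handle about 1.13 rad. In the side picture the knob is at (239,77), the tab is at (272,117), and both jars stand clear of the arc.

```bash
cat >> h.py <<'E'
C=np.array([0.580,0.0280])
def pol(phi,r,t):  # phi: handle direction cw from +x; r outwards, t to anticlockwise side
    return C+r*np.array([np.cos(phi),-np.sin(phi)])+t*np.array([np.sin(phi),np.cos(phi)])
def rows(wps):  # (x,y,z,psi) world; from measured pose
    s=env.get_state(); from scipy.spatial.transform import Rotation as R
    q=s['orientation']; Ro=R.from_quat([q[1],q[2],q[3],q[0]])
    for x,y,z,psi in wps:
        d=Ro.inv().apply(np.array([x,y,z])-s['tcp_pos'])*1000
        T=R.from_matrix(np.array([[np.cos(psi),np.sin(psi),0],[np.sin(psi),-np.cos(psi),0],[0,0,-1]]))
        print(np.round(d,1).tolist(),np.round(np.degrees((Ro.inv()*T).as_rotvec())/10,2).tolist())
E
python3 - <<'E'
from h import *
p=pol(2.0,.088,.048); print(p)
rows([(*p,.30,1.14)])
E
```

```text
[ 0.58702535 -0.07199322]
[538.4, -330.2, -68.7] [0.0, 0.0, -4.79]
```

move_arm --targets '[[[50, -30, -69], [0, 0, -1], 1], [[110, -70, -69], [0, 0, -2], 1], [[160, -100, -69], [0, 0, -3], 1], [[210, -130, -69], [0, 0, -4], 1], [[260, -160, -69], [0, 0, -4.8], 1]]'

```text
clock: 1.23
tcp_pos: [0.3625, -0.3291, 0.3007]
orientation: [0.001, 0.84, 0.543, 0.0]
wrist_force: [1.4, -0.9, -0.1]
finger_gap: -0.0002
grip_force: 0.0
```

```bash
python3 - <<'E'
from h import *
st(); p=pol(2.0,.088,.048)
rows([(*p,.30,1.14)])
E
```

```text
clock 1.225
tcp_pos [ 0.3625 -0.3291  0.3007]
orientation [7.000e-04 8.400e-01 5.425e-01 1.000e-04]
wrist_force [ 1.4347 -0.8798 -0.1082]
finger_gap -0.0002
joint_pos [-0.9013  0.1337 -0.0149  1.4207  0.      1.0934]
[326.7, 98.9, 0.6] [0.01, 0.0, 0.04]
```

move_arm --targets '[[[60, 18, 0], [0, 0, 0], 1], [[120, 36, 0], [0, 0, 0], 1], [[180, 54, 0], [0, 0, 0], 1], [[235, 71, 0], [0, 0, 0], 1], [[285, 86, 0], [0, 0, 0], 1]]'

```text
clock: 1.85
tcp_pos: [0.5592, -0.1051, 0.3004]
orientation: [0.0, 0.841, 0.541, 0.0]
wrist_force: [-0.1, -1.9, 0.8]
finger_gap: -0.0002
grip_force: 0.0
```

move_arm --targets '[[[40, 12, 0], [0, 0, 0], 1], [[40, 12, 0], [0, 0, 0], 1], [[40, 12, 0], [0, 0, 0], 1]]'

```text
clock: 2.22
tcp_pos: [0.5852, -0.0756, 0.3]
orientation: [-0.0, 0.841, 0.541, -0.0]
wrist_force: [0.0, -1.3, -0.4]
finger_gap: -0.0001
grip_force: 0.0
```

```bash
python3 - <<'E'
from h import *
st(); look(('top','side'),('knob','lever_tab')); look(('wrist',),('knob','lever_tab','press'),save='b')
p=pol(2.0,.088,.048)
rows([(*p,.213,1.14)])
E
```

```text
clock 2.225
tcp_pos [ 0.5852 -0.0756  0.3   ]
orientation [-1.000e-04  8.411e-01  5.409e-01 -4.000e-04]
wrist_force [ 0.0198 -1.306  -0.3649]
finger_gap -0.0001
joint_pos [-2.6420e-01  3.3820e-01  2.4770e-01  1.4809e+00 -4.0000e-04  1.7344e+00]
top knob [([0.5186, -0.1145, 0.2189], 0.63)]
top lever_tab [([0.5587, -0.059, 0.2202], 0.73)]
side knob [([0.5141, -0.1147, 0.2187], 0.84)]
side lever_tab [([0.557, -0.055, 0.2219], 0.82)]
wrist knob [([0.5158, -0.1138, 0.2176], 0.8)]
wrist lever_tab [([0.5572, -0.0625, 0.2214], 0.96)]
wrist press [([0.5764, 0.0266, -0.0034], 0.84)]
[4.3, -0.1, 87.3] [0.0, 0.0, 0.01]
```

View pics/b_wrist.png

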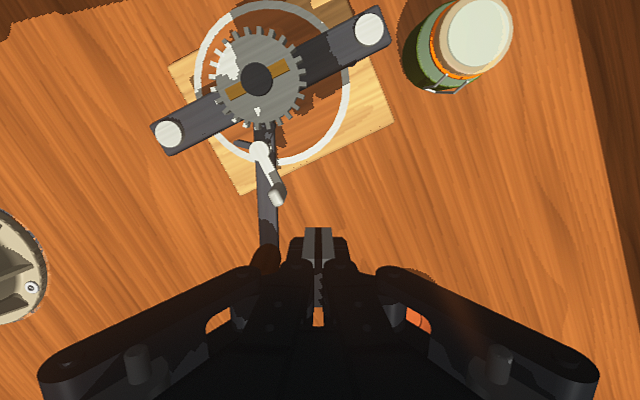

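The wrist view shows the tab at (277,197) left of the fingertips at (318,240), with the handle running vertically at column 265. This agrees with the plan, so I descend and push.

move_arm --targets '[[[4, 0, 30], [0, 0, 0], 1], [[4, 0, 60], [0, 0, 0], 1], [[4, 0, 80], [0, 0, 0], 1], [[4, 0, 87], [0, 0, 0], 1], [[4, 0, 87], [0, 0, 0], 1]]'

```text
clock: 3.35
tcp_pos: [0.5871, -0.0719, 0.2132]
orientation: [-0.0, 0.841, 0.541, -0.0]
wrist_force: [-1.1, 0.7, 1.3]
finger_gap: -0.0001
grip_force: 0.0
```

move_arm --targets '[[[0, -6, 0], [0, 0, 0], 1], [[0, -12, 0], [0, 0, 0], 1], [[0, -18, 0], [0, 0, 0], 1], [[0, -24, 0], [0, 0, 0], 1], [[0, -30, 0], [0, 0, 0], 1]]'

```text
clock: 3.98
tcp_pos: [0.5595, -0.0594, 0.2134]
orientation: [0.0, 0.841, 0.541, 0.0]
wrist_force: [0.3, -1.6, 0.4]
finger_gap: -0.0004
grip_force: 0.8
```

```bash
python3 - <<'E'
from h import *
st(); look(('top','side','wrist'),('knob','lever_tab'),save='c')
rows([(*pol(2.0,.088,.005),.213,1.14)])
E
```

```text
clock 3.975
tcp_pos [ 0.5595 -0.0594  0.2134]
orientation [2.000e-04 8.412e-01 5.407e-01 1.000e-04]
wrist_force [ 0.3405 -1.5892  0.4079]
finger_gap -0.0004
joint_pos [-2.4830e-01  2.9440e-01 -2.3800e-02  1.2522e+00 -2.0000e-04  1.7508e+00]
top knob []
top lever_tab [([0.5432, -0.0542, 0.2184], 0.76)]
side knob []
side lever_tab []
wrist knob []
wrist lever_tab [([0.5393, -0.0584, 0.2213], 0.82)]
[-0.1, -13.1, -0.0] [-0.0, 0.0, 0.01]
```

View pics/c_wrist.png

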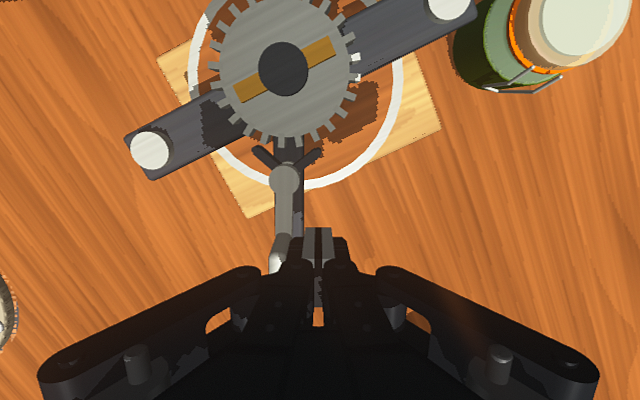

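The lever is now near its centre, with the tab at about (275,262) touching the finger. I keep pushing.

move_arm --targets '[[[0, -3, 0], [0, 0, 0], 1], [[0, -6, 0], [0, 0, 0], 1], [[0, -9, 0], [0, 0, 0], 1], [[0, -12, 0], [0, 0, 0], 1], [[0, -14, 0], [0, 0, 0], 1]]'

```text
clock: 5.05
tcp_pos: [0.5473, -0.0534, 0.2134]
orientation: [0.0, 0.841, 0.541, 0.0]
wrist_force: [3.1, 1.3, -0.5]
finger_gap: 0.0004
grip_force: 1.1
```

```bash
python3 - <<'E'
from h import *
st(); look(('top','side','wrist'),('knob','lever_tab'),save='d')
E
```

```text
clock 5.05
tcp_pos [ 0.5473 -0.0534  0.2134]
orientation [1.000e-04 8.412e-01 5.408e-01 4.000e-04]
wrist_force [ 3.1301  1.2871 -0.4896]
finger_gap 0.0004
joint_pos [-2.4350e-01  2.6940e-01 -5.7700e-02  1.2429e+00  4.0000e-04  1.7554e+00]
top knob []
top lever_tab [([0.5287, -0.0447, 0.2219], 0.51)]
side knob []
side lever_tab [([0.5287, -0.0469, 0.2199], 0.58)]
wrist knob []
wrist lever_tab [([0.5284, -0.0481, 0.2219], 0.66)]
```

View pics/d_wrist.png

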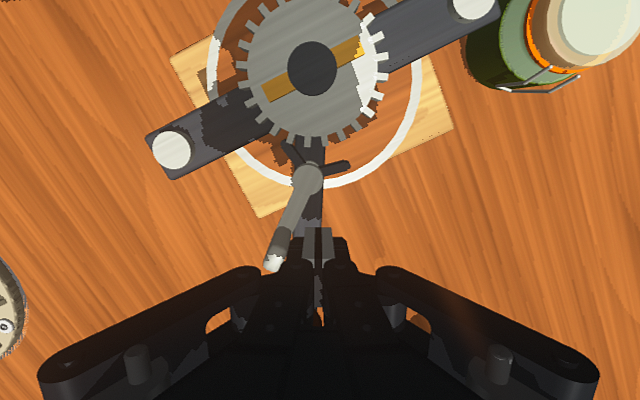

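The lever now points to the clockwise side, with the tab at (275,258), about 15.6 mm past the centre line and at its stop. A small extra push, then retract and rise.

move_arm --targets '[[[0, -2, 0], [0, 0, 0], 1], [[0, -2, 0], [0, 0, 0], 1], [[0, 10, 0], [0, 0, 0], 1], [[0, 15, -40], [0, 0, 0], 1], [[0, 15, -90], [0, 0, 0], 1]]'

```text
clock: 6.12
tcp_pos: [0.5605, -0.0602, 0.3026]
orientation: [-0.001, 0.841, 0.541, -0.001]
wrist_force: [0.6, -0.2, 0.1]
finger_gap: 0.0
grip_force: 0.0
```

move_arm --targets '[[[-60, 0, 0], [0, 0, 0], 0.15], [[-60, 0, 0], [0, 0, 0], 0.15], [[-60, 0, 0], [0, 0, 0], 0.15]]'

```text
clock: 6.5
tcp_pos: [0.5358, -0.1147, 0.3027]
orientation: [-0.0, 0.842, 0.54, -0.0]
wrist_force: [-0.5, 0.2, 0.2]
finger_gap: 0.0363
grip_force: 0.0
```

```bash
python3 - <<'E'
from h import *
st(); look(('top','side','wrist'),('knob','lever_tab','press'),save='e')
s=env.get_state()
E
```

```text
clock 6.5
tcp_pos [ 0.5358 -0.1147  0.3027]
orientation [-5.000e-04  8.415e-01  5.402e-01 -2.000e-04]
wrist_force [-0.55    0.1678  0.2214]
finger_gap 0.0363
joint_pos [-3.5750e-01  2.5220e-01  1.3690e-01  1.4565e+00  2.0000e-04  1.6426e+00]
top knob [([0.5107, -0.1089, 0.2188], 0.92)]
top lever_tab [([0.5271, -0.0453, 0.2257], 0.55)]
top press [([0.5823, 0.0291, -0.0064], 0.69)]
side knob [([0.5054, -0.1097, 0.221], 0.63)]
side lever_tab [([0.5278, -0.0403, 0.2193], 0.51)]
side press [([0.581, 0.0283, -0.0001], 0.63)]
wrist knob [([0.507, -0.1036, 0.2166], 0.63)]
wrist lever_tab [([0.5259, -0.0447, 0.221], 0.89)]
wrist press [([0.5754, 0.024, -0.0027], 0.79)]
```

View pics/e_wrist.png

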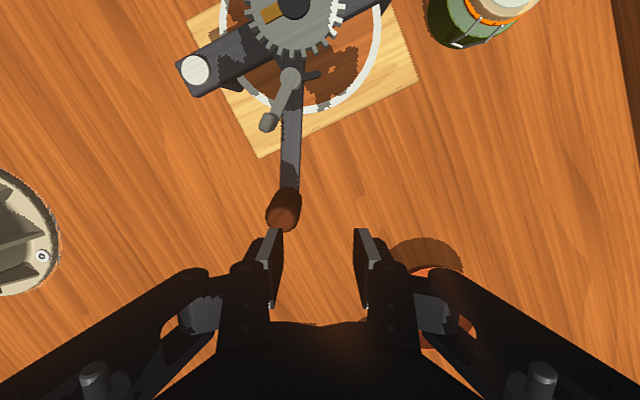

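The wrist view shows the lever over to the clockwise side, tab at (268,122) and knob at (283,213). The handle is at about 1.19 rad. I straddle the knob next.

```bash
sed -i 's/^C=.*/C=np.array([0.580,0.0275])/' h.py; python3 - <<'E'
from h import *
p=pol(2.06,.155,0); print(p)
rows([(*p,.30,np.pi-2.06),(*p,.20,np.pi-2.06)])
E
```

```text
[ 0.50716192 -0.10931964]
[-7.4, -28.2, 3.2] [0.0, 0.0, 0.35]
[-7.4, -28.2, 103.2] [0.0, 0.0, 0.35]
```

move_arm --targets '[[[-7, -28, 3], [0, 0, 0.35], -0.2], [[-7, -28, 3], [0, 0, 0.35], -0.2], [[-7, -28, 3], [0, 0, 0.35], -0.2]]'

```text
clock: 7.48
tcp_pos: [0.5079, -0.1094, 0.3005]
orientation: [0.0, 0.857, 0.515, 0.0]
wrist_force: [0.1, -0.3, 0.3]
finger_gap: 0.0517
grip_force: 0.0
```

```bash
python3 - <<'E'
from h import *
st(); look(('top','side'),('knob',)); look(('wrist',),('knob',),save='f')
p=pol(2.06,.155,0); rows([(*p,.20,np.pi-2.06)])
E
```

```text
clock 7.475
tcp_pos [ 0.5079 -0.1094  0.3005]
orientation [5.000e-04 8.572e-01 5.149e-01 3.000e-04]
wrist_force [ 0.1333 -0.2876  0.3459]
finger_gap 0.0517
joint_pos [-0.3667  0.1932  0.0562  1.4326 -0.      1.6931]
top knob [([0.5073, -0.1078, 0.2172], 0.91)]
side knob [([0.5038, -0.1111, 0.2225], 0.69)]
wrist knob [([0.5054, -0.1099, 0.2182], 0.7)]
[-0.3, -0.6, 100.1] [-0.0, 0.0, 0.0]
```

View pics/f_wrist.png

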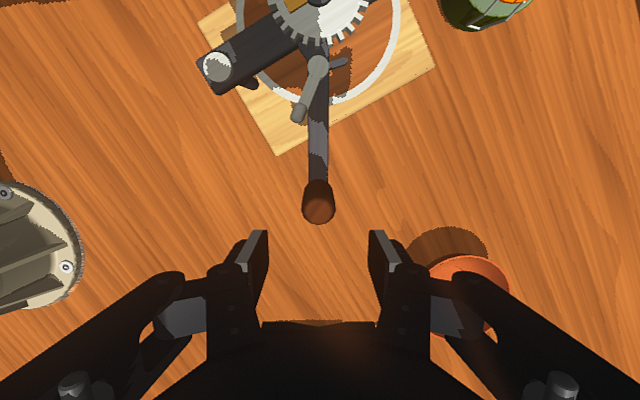

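The knob at (318,205) is centred between the open fingers and the handle is vertical in the picture, so the alignment is right. I descend and close to a loose cage.

move_arm --targets '[[[-1, -1, 30], [0, 0, 0], -0.2], [[-1, -1, 60], [0, 0, 0], -0.2], [[-1, -1, 85], [0, 0, 0], -0.2], [[-1, -1, 100], [0, 0, 0], -0.2], [[-1, -1, 100], [0, 0, 0], 0.27]]'

```text
clock: 8.4
tcp_pos: [0.5056, -0.1094, 0.1993]
orientation: [-0.001, 0.857, 0.515, -0.001]
wrist_force: [0.2, 0.2, 0.8]
finger_gap: 0.0342
grip_force: 0.0
```

move_arm --targets '[[[0, 0, 0], [0, 0, 0], 0.27], [[0, 0, 0], [0, 0, 0], 0.27]]'

```text
clock: 8.65
tcp_pos: [0.5068, -0.1099, 0.2013]
orientation: [0.001, 0.857, 0.515, 0.001]
wrist_force: [-0.3, 0.3, -0.6]
finger_gap: 0.0309
grip_force: 0.0
```

```bash
python3 - <<'E'
from h import *
st()
f=lambda a:(*pol(a,.155,0),.20,np.pi-a)
rows([f(a) for a in (2.0,1.94,1.88,1.82,1.76)])
E
```

```text
clock 8.65
tcp_pos [ 0.5068 -0.1099  0.2013]
orientation [8.000e-04 8.573e-01 5.148e-01 6.000e-04]
wrist_force [-0.3211  0.3251 -0.5687]
finger_gap 0.0309
joint_pos [-3.6830e-01  2.1380e-01 -1.6030e-01  1.1946e+00 -1.0000e-04  1.6918e+00]
[0.9, 9.3, 1.3] [0.01, -0.0, -0.34]
[1.8, 18.6, 1.3] [0.01, -0.0, -0.69]
[3.2, 27.8, 1.4] [0.01, 0.0, -1.03]
[5.1, 36.9, 1.4] [0.01, 0.0, -1.38]
[7.6, 45.8, 1.4] [0.01, 0.0, -1.72]
```

move_arm --targets '[[[0.3, 9.3, 0], [0, 0, -0.34], 0.27], [[1.1, 18.6, 0], [0, 0, -0.69], 0.27], [[2.5, 27.8, 0], [0, 0, -1.03], 0.27], [[4.5, 36.9, 0], [0, 0, -1.38], 0.27], [[6.9, 45.8, 0], [0, 0, -1.72], 0.27]]'

```text
clock: 9.28
tcp_pos: [0.5501, -0.1253, 0.201]
orientation: [0.0, 0.77, 0.638, -0.0]
wrist_force: [-1.0, 0.8, 1.3]
finger_gap: 0.031
grip_force: 0.6
```

```bash
python3 - <<'E'
from h import *
st(); look(('top',),('knob','lever_tab'),save='g')
f=lambda a:(*pol(a,.155,0),.20,np.pi-a)
rows([f(a) for a in (1.76,1.70,1.64,1.58,1.52,1.46)])
a=cv2.imread('pics/a_top.png')[170:310,310:480]; b=cv2.imread('pics/g_top.png')[170:310,310:480]
cv2.imwrite('pics/g2.png',cv2.resize(np.hstack([a,b]),None,fx=2.3,fy=2.3,interpolation=2))
E
```

```text
clock 9.275
tcp_pos [ 0.5501 -0.1253  0.201 ]
orientation [ 4.000e-04  7.701e-01  6.379e-01 -0.000e+00]
wrist_force [-1.0355  0.8407  1.2776]
finger_gap 0.031
joint_pos [-3.6610e-01  3.0170e-01 -4.4200e-02  1.2241e+00 -5.0000e-04  1.3920e+00]
top knob [([0.5517, -0.1211, 0.2182], 0.9)]
top lever_tab [([0.5513, -0.0552, 0.2205], 0.8), ([0.7916, -0.0126, 0.0035], 0.57)]
[0.6, 0.4, 0.7] [0.01, 0.0, -0.01]
[0.9, 9.7, 0.7] [0.01, 0.0, -0.35]
[1.8, 19.0, 0.7] [0.01, 0.0, -0.69]
[3.1, 28.2, 0.7] [0.01, 0.0, -1.04]
[5.1, 37.3, 0.7] [0.01, 0.0, -1.38]
[7.6, 46.2, 0.7] [0.01, 0.0, -1.72]
```

View pics/g2.png

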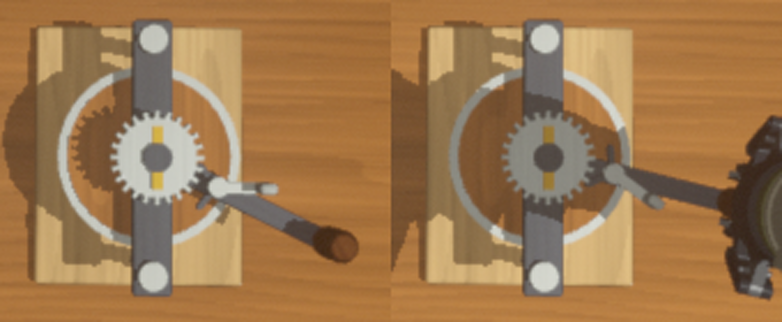

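Left is before, right is now. The handle has swung about 0.3 rad with about 1.3 N on the wrist. The brass bar is unmoved at (548,155) and the lever is on the clockwise side, so it free-wheels. I continue.

move_arm --targets '[[[0.3, 9.3, 0], [0, 0, -0.34], 0.27], [[1.1, 18.6, 0], [0, 0, -0.69], 0.27], [[2.5, 27.8, 0], [0, 0, -1.03], 0.27], [[4.5, 36.9, 0], [0, 0, -1.38], 0.27], [[6.9, 45.8, 0], [0, 0, -1.72], 0.27]]'

```text
clock: 10.05
tcp_pos: [0.5958, -0.1271, 0.2006]
orientation: [0.0, 0.667, 0.745, -0.0]
wrist_force: [-1.3, -1.0, 2.5]
finger_gap: 0.0309
grip_force: 0.6
```

move_arm --targets '[[[0.3, 9.3, 0], [0, 0, -0.34], 0.27], [[1.1, 18.6, 0], [0, 0, -0.69], 0.27], [[2.5, 27.8, 0], [0, 0, -1.03], 0.27], [[4.5, 36.9, 0], [0, 0, -1.38], 0.27], [[6.9, 45.8, 0], [0, 0, -1.72], 0.27]]'

```text
clock: 10.68
tcp_pos: [0.6407, -0.1153, 0.2006]
orientation: [0.0, 0.548, 0.837, -0.0]
wrist_force: [-0.2, -1.1, 0.7]
finger_gap: 0.0308
grip_force: 0.6
```

```bash
python3 - <<'E'
from h import *
st(); look(('top','side'),('knob','lever_tab','press'))
f=lambda a:(*pol(a,.155,0),.20,np.pi-a)
rows([f(a) for a in (1.16,1.11,1.06,1.01,.96,.91)])
E
```

```text
clock 10.675
tcp_pos [ 0.6407 -0.1153  0.2006]
orientation [ 2.000e-04  5.477e-01  8.367e-01 -5.000e-04]
wrist_force [-0.2197 -1.1483  0.7116]
finger_gap 0.0308
joint_pos [-3.0080e-01  4.7300e-01  2.0830e-01  1.3059e+00 -1.0000e-03  8.5830e-01]
top knob [([0.6437, -0.1157, 0.2213], 0.69)]
top lever_tab [([0.5986, -0.0578, 0.2242], 0.78)]
top press [([0.5805, 0.0269, -0.004], 0.93)]
side knob [([0.6398, -0.1168, 0.2192], 0.66)]
side lever_tab [([0.6012, -0.0593, 0.2213], 0.59)]
side press [([0.5812, 0.0261, 0.0012], 0.92)]
[-0.2, 1.4, 0.3] [-0.0, 0.0, -0.0]
[-0.0, 9.2, 0.3] [-0.0, 0.0, -0.29]
[0.6, 16.9, 0.3] [-0.0, 0.0, -0.57]
[1.5, 24.6, 0.3] [-0.0, 0.0, -0.86]
[2.9, 32.2, 0.3] [-0.0, 0.0, -1.15]
[4.6, 39.8, 0.3] [-0.0, 0.0, -1.43]
```

move_arm --targets '[[[0, 9, 0], [0, 0, -0.29], 0.27], [[0.6, 17, 0], [0, 0, -0.57], 0.27], [[1.5, 24.6, 0], [0, 0, -0.86], 0.27], [[2.9, 32.2, 0], [0, 0, -1.15], 0.27], [[3.7, 37, 0], [0, 0, -1.32], 0.27]]'

```text
clock: 11.7
tcp_pos: [0.6731, -0.0967, 0.2003]
orientation: [-0.0, 0.448, 0.894, -0.0]
wrist_force: [-1.1, -0.2, 0.1]
finger_gap: 0.0311
grip_force: 0.5
```

```bash
python3 - <<'E'
from h import *
st(); look(('top','side'),('knob',),save='k')
f=lambda a:(*pol(a,.155,0),.20,np.pi-a)
rows([f(a) for a in (.93,.88)])
# brass bar orientation, before/now
for n in ('a','k'):
    im=cv2.imread(f'pics/{n}_top.png')[218:258,358:398]; h=cv2.cvtColor(im,cv2.COLOR_BGR2HSV)
    m=(h[:,:,0]>18)&(h[:,:,0]<32)&(h[:,:,1]>130); m[:, :12]=0; m[:,28:]=0
    y,x=np.nonzero(m); w,v=np.linalg.eigh(np.cov(x,y)); print(n,len(x),v[:,1])
E
```

```text
clock 11.7
tcp_pos [ 0.6731 -0.0967  0.2003]
orientation [-2.000e-04  4.478e-01  8.941e-01 -2.000e-04]
wrist_force [-1.1391 -0.2204  0.0524]
finger_gap 0.0311
joint_pos [-2.6050e-01  5.3420e-01  3.0600e-01  1.3429e+00 -2.0000e-04  6.6800e-01]
top knob [([0.6721, -0.096, 0.2182], 0.61), ([0.5796, 0.0274, -0.0041], 0.56)]
side knob [([0.6694, -0.0985, 0.2182], 0.93), ([0.6212, -0.0545, 0.2213], 0.17)]
[0.4, -0.5, 0.1] [0.0, 0.0, 0.0]
[0.6, 7.3, 0.1] [0.0, 0.0, -0.29]
a 57 [-0.03181992  0.99949362]
k 48 [-0.02072334  0.99978525]
```

move_arm --targets '[[[0, 2, 0], [0, 0, -0.07], 0.27], [[0, 4, 0], [0, 0, -0.15], 0.27], [[0, 4, 0], [0, 0, -0.15], 0.27]]'

```text
clock: 12.28
tcp_pos: [0.6765, -0.0943, 0.2002]
orientation: [0.0, 0.436, 0.9, -0.0]
wrist_force: [-1.0, -0.2, -0.1]
finger_gap: 0.0311
grip_force: 0.3
```

move_arm --targets '[[[0.3, -9.3, 0], [0, 0, 0.34], 0.27], [[1.1, -18.6, 0], [0, 0, 0.69], 0.27], [[2.5, -27.8, 0], [0, 0, 1.03], 0.27], [[4.5, -36.9, 0], [0, 0, 1.38], 0.27], [[6.9, -45.8, 0], [0, 0, 1.72], 0.27]]'

```text
clock: 12.9
tcp_pos: [0.6365, -0.1173, 0.2001]
orientation: [0.0, 0.567, 0.824, 0.0]
wrist_force: [1.0, 0.8, -0.5]
finger_gap: 0.0311
grip_force: 0.8
```

move_arm --targets '[[[0.3, -9.3, 0], [0, 0, 0.34], 0.27], [[1.1, -18.6, 0], [0, 0, 0.69], 0.27], [[2.5, -27.8, 0], [0, 0, 1.03], 0.27], [[4.5, -36.9, 0], [0, 0, 1.38], 0.27], [[6.9, -45.8, 0], [0, 0, 1.72], 0.27]]'

```text
clock: 13.52
tcp_pos: [0.5925, -0.1273, 0.2001]
orientation: [0.001, 0.683, 0.73, 0.001]
wrist_force: [4.3, 1.2, -3.1]
finger_gap: 0.0313
grip_force: 2.5
```

```bash
python3 - <<'E'
from h import *
st(); look(('top','side'),('knob','lever_tab'),save='m')
f=lambda a:(*pol(a,.155,0),.20,np.pi-a)
rows([f(a) for a in (1.51,1.57,1.63,1.69,1.75,1.81)])
for n in ('a','m'):
    im=cv2.imread(f'pics/{n}_top.png')[218:258,358:398]; h=cv2.cvtColor(im,cv2.COLOR_BGR2HSV)
    m=(h[:,:,0]>18)&(h[:,:,0]<32)&(h[:,:,1]>130); m[:, :8]=0; m[:,32:]=0
    y,x=np.nonzero(m); w,v=np.linalg.eigh(np.cov(x,y)); print(n,len(x),v[:,1])
E
```

```text
clock 13.525
tcp_pos [ 0.5925 -0.1273  0.2001]
orientation [0.0011 0.6835 0.73   0.0012]
wrist_force [ 4.2975  1.2383 -3.1307]
finger_gap 0.0313
joint_pos [-0.3447  0.3807  0.0663  1.2534  0.0014  1.1603]
top knob [([0.5975, -0.127, 0.2187], 0.63)]
top lever_tab []
side knob [([0.5931, -0.1277, 0.2223], 0.75)]
side lever_tab [([0.573, -0.0606, 0.2213], 0.69)]
[0.3, -2.2, 0.3] [0.0, 0.0, 0.04]
[0.7, -11.5, 0.3] [0.0, 0.0, 0.39]
[1.6, -20.7, 0.3] [0.0, 0.0, 0.73]
[3.1, -29.9, 0.3] [0.0, 0.0, 1.07]
[5.1, -39.0, 0.3] [0.0, 0.0, 1.42]
[7.6, -47.9, 0.3] [0.0, 0.0, 1.76]
a 57 [-0.03181992  0.99949362]
m 57 [-0.22941616  0.97332843]
```

The screw is turning clockwise at about 4.5 N. I continue.

move_arm --targets '[[[0.3, -9.3, 0], [0, 0, 0.34], 0.27], [[1.1, -18.6, 0], [0, 0, 0.69], 0.27], [[2.5, -27.8, 0], [0, 0, 1.03], 0.27], [[4.5, -36.9, 0], [0, 0, 1.38], 0.27], [[6.9, -45.8, 0], [0, 0, 1.72], 0.27]]'

```text
clock: 14.45
tcp_pos: [0.5459, -0.1239, 0.2003]
orientation: [0.001, 0.785, 0.62, 0.001]
wrist_force: [5.3, -0.9, -3.4]
finger_gap: 0.031
grip_force: 2.5
```

move_arm --targets '[[[0.3, -9.3, 0], [0, 0, 0.34], 0.27], [[1.1, -18.6, 0], [0, 0, 0.69], 0.27], [[2.5, -27.8, 0], [0, 0, 1.03], 0.27], [[4.5, -36.9, 0], [0, 0, 1.38], 0.27], [[6.9, -45.8, 0], [0, 0, 1.72], 0.27]]'

```text
clock: 15.08
tcp_pos: [0.5028, -0.1069, 0.2003]
orientation: [0.001, 0.869, 0.495, 0.0]
wrist_force: [4.4, -1.7, -3.3]
finger_gap: 0.0313
grip_force: 2.5
```

move_arm --targets '[[[0.2, -7, 0], [0, 0, 0.26], 0.27], [[0.6, -14, 0], [0, 0, 0.52], 0.27], [[1.1, -19, 0], [0, 0, 0.7], 0.27], [[1.1, -19, 0], [0, 0, 0.7], 0.27]]'

```text
clock: 15.58
tcp_pos: [0.486, -0.0958, 0.2003]
orientation: [0.0, 0.897, 0.442, -0.0]
wrist_force: [1.1, -2.5, -1.7]
finger_gap: 0.0312
grip_force: 1.5
```

```bash
python3 - <<'E'
from h import *
st(); look(('top','side'),('knob','lever_tab'),save='n')
f=lambda a:(*pol(a,.155,0),.20,np.pi-a)
rows([f(a) for a in (2.23,2.27)])
for n in ('a','n'):
    im=cv2.imread(f'pics/{n}_top.png')[218:258,358:398]; h=cv2.cvtColor(im,cv2.COLOR_BGR2HSV)
    m=(h[:,:,0]>18)&(h[:,:,0]<32)&(h[:,:,1]>130); m[:, :8]=0; m[:,32:]=0
    y,x=np.nonzero(m); w,v=np.linalg.eigh(np.cov(x,y)); print(n,len(x),v[:,1])
b=cv2.imread('pics/n_top.png')[170:310,310:480]
cv2.imwrite('pics/n2.png',cv2.resize(b,None,fx=3,fy=3,interpolation=2))
E
```

```text
clock 15.575
tcp_pos [ 0.486  -0.0958  0.2003]
orientation [ 3.000e-04  8.969e-01  4.422e-01 -2.000e-04]
wrist_force [ 1.1286 -2.5448 -1.6789]
finger_gap 0.0312
joint_pos [-3.5650e-01  1.7170e-01 -2.1530e-01  1.1836e+00 -6.0000e-04  1.8690e+00]
top knob []
top lever_tab [([0.5833, 0.0274, -0.0044], 0.65), ([0.5191, -0.0302, 0.2218], 0.55)]
side knob [([0.4853, -0.0966, 0.2178], 0.56)]
side lever_tab [([0.5181, -0.033, 0.223], 0.67)]
[0.0, -1.3, 0.3] [0.0, 0.0, 0.02]
[0.2, -7.5, 0.3] [0.0, 0.0, 0.25]
a 57 [-0.03181992  0.99949362]
n 56 [-0.83187644  0.55496089]
```

View pics/n2.png

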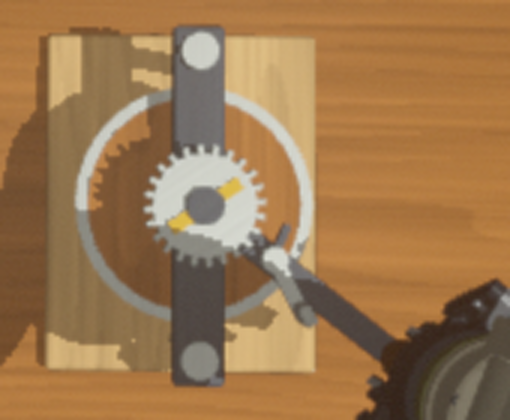

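The brass bar, through (180,222) and (231,187), has turned about 54° clockwise. I let go: centre the cage, open it and rise.

move_arm --targets '[[[0, 2.5, 0], [0, 0, 0], 0.27], [[0, 2.5, 0], [0, 0, 0], -0.2], [[0, 2.5, 0], [0, 0, 0], -0.2], [[0, 2.5, 0], [0, 0, 0], -0.2], [[0, 2.5, 0], [0, 0, 0], -0.2]]'

```text
clock: 16.5
tcp_pos: [0.4879, -0.0971, 0.2002]
orientation: [-0.0, 0.897, 0.442, -0.0]
wrist_force: [-0.8, -0.2, 0.4]
finger_gap: 0.0518
grip_force: 0.0
```

move_arm --targets '[[[0, 0, -30], [0, 0, 0], -0.2], [[0, 0, -70], [0, 0, 0], -0.2], [[0, 0, -110], [0, 0, 0], -0.2], [[-50, 0, -120], [0, 0, 0], -0.2], [[-80, 0, -120], [0, 0, 0], -0.2]]'

```text
clock: 17.12
tcp_pos: [0.4391, -0.1616, 0.3216]
orientation: [0.001, 0.897, 0.442, 0.001]
wrist_force: [0.5, 0.5, -1.1]
finger_gap: 0.0511
grip_force: 0.0
```

move_arm --targets '[[[0, 0, 0], [0, 0, 0], -0.2], [[0, 0, 0], [0, 0, 0], -0.2], [[0, 0, 0], [0, 0, 0], -0.2]]'

```text
clock: 17.5
tcp_pos: [0.4397, -0.16, 0.32]
orientation: [-0.0, 0.897, 0.442, -0.0]
wrist_force: [0.2, 0.0, 0.2]
finger_gap: 0.0514
grip_force: 0.0
```

```bash
python3 - <<'E'
from h import *
st(); look(('top','side'),('knob','lever_tab','jar_tall','jar_low'),save='z')
im=cv2.imread(f'pics/z_top.png')[218:258,358:398]; h=cv2.cvtColor(im,cv2.COLOR_BGR2HSV)
m=(h[:,:,0]>18)&(h[:,:,0]<32)&(h[:,:,1]>130); m[:, :8]=0; m[:,32:]=0
y,x=np.nonzero(m); w,v=np.linalg.eigh(np.cov(x,y)); print(len(x),v[:,1])
E
```

```text
clock 17.5
tcp_pos [ 0.4397 -0.16    0.32  ]
orientation [-2.000e-04  8.968e-01  4.425e-01 -0.000e+00]
wrist_force [0.1772 0.0359 0.2453]
finger_gap 0.0514
joint_pos [-5.2090e-01  9.2700e-02 -1.5100e-02  1.4633e+00  2.0000e-04  1.7040e+00]
top knob [([0.4938, -0.103, 0.2185], 0.83)]
top lever_tab [([0.5201, -0.0375, 0.2218], 0.54)]
top jar_tall []
top jar_low [([0.7915, -0.012, 0.0018], 0.88)]
side knob [([0.4889, -0.1005, 0.2184], 0.92)]
side lever_tab [([0.5184, -0.0366, 0.2216], 0.55)]
side jar_tall [([0.5771, 0.2215, 0.0026], 0.95)]
side jar_low [([0.7933, -0.0128, 0.0014], 0.65)]
54 [-0.83637627  0.54815575]
```

```bash
python3 -c "
from workcell import env
print(env.hand_in())"
```

```text
the job is handed in; nothing more can be done
None
```

The job is handed in: the lever is on its clockwise side, the handle free-wheeled back nearly to its stop with the screw staying put, and pulling it clockwise tightened the screw by about 55°. The knob is released and the jars have not moved.

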